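# Unscrew the cap of a square jar braced in the bench holder

### The arm

A 6-joint arm with a two-finger parallel gripper is mounted at the origin on a cart in front of the work surface, level with it; the furniture and walls round the work are solid. World frame = base frame: x ahead of the robot, y to its left, z up, the work surface at z = 0. Lengths are in mm, angles in rad, forces in N, time in s.
With the tool pointing down it reaches from about 350 to 975 mm from the base axis. Payload 7.1 kg.
Tool frame: the origin (TCP) lies on the front face of the gripper's body, between the roots of the fingers; the fingertips stand 80 mm ahead of it and the grasp point (between the pads) lies 61 mm ahead of it; z points along the fingers, y is the line along which they close (so a half turn about z gives the same grasp; the last joint's range is limited). The gripper opens to 88 mm and grips with 3 to 60 N. Pads are 20 mm wide; open, the fingers measure 115 mm over their backs; the gripper's body (75 mm by 178 mm) begins 61 mm behind the grasp point.
Start: joints at [1.086, 0.423, 1.63, -0, 1.089, -0.019], TCP at [280.679, 558.413, 302.675] pointing down, gripper open.
Joint ranges: [-3, 3], [-0.9, 2.11], [0.09, 2.58], [-1.31, 4.45], [0.11, 2.69], [-2.54, 2.54]. Speed limits (rad/s): [2.39, 2.39, 3.01, 3.14, 3.14, 3.14].

### API

Orientations are given as a rotation vector (axis times angle).
In Python, from workcell import readout, vision, close_job gives the robot as it stands.
- The arm moves only by the tool servo_tool, never from a script. Its argument "plan" is a list that holds one entry, the list of rows, each a list of 7 numbers: the gripper command: -1 is fully open, 1 is shut, values between are in proportion, then the shift along the world's x, y, z in units of 40 mm (1.0 is 40 mm), then the turn, a rotation vector about the world's x, y, z in units of 5 degrees (1.0 is 5 degrees). A call has 1 to 5 rows; each row shifts and turns the commanded pose from where the row before left it; what a row does not reach is not made up. A row lasts 1/12 s, in which the tool goes at most 41.7 mm and 7.16 degrees, less where a joint would pass 70% of its speed; a pose out of reach is approached as far as the arm can. A call is refused whole if a number of a shift passes 1 or a number of a turn 1, either way. A call with a gripper value outside its range is refused whole. The fingers move at their own pace and stop on an object; the grip force is fixed at half the most. Time passes only in rows, so rows that do not move let the fingers close. It gives the time, the measured TCP pose, the force, the opening and the grip force at its end, in the units of the state.
- readout.get_obs(): the state, without advancing time (a new reading comes with each control period).
- vision.get_image(name): name is "scene" or "top" or "wrist"; returns the picture (480x640x3 uint8, red, green, blue); there is no depth.
- vision.camera_params(name): a dict with "fx", "fy", "cx", "cy" (pixels), "rvec" (rotation vector, rad) and "tvec" (3), from world to camera coordinates, as OpenCV has them; the wrist camera has in their place "hand_eye" (4x4, takes a point from camera to tool coordinates, whose origin is the TCP and whose axes are the flange's). Camera axes: x right, y down, z forward; pixel columns grow to the right and rows downward; lengths in mm; the calibration is good to about 2 mm. The wrist camera is an equidistant fisheye: a pixel r from the principal point sees the ray r / f radians off the axis. A picture is of the moment at which its call begins: read the wrist's pose just before it. camera_params takes no time and is no camera call.
- close_job(): hands the job in; it is judged then, once.
The state is a dict: "t": time; "qpos": joint angles; "qvel": joint speeds; "joint_torque": joint torques, N m; "ee_pos": TCP position; "orientation": TCP orientation; "ft_force": force on the tool from outside, world axes, zero at the start; "moment": the same for the moment, N m; "width": finger opening in mm; "grasp_force": force on a finger pad.
Only numpy, scipy, OpenCV 4.12 (cv2) and the standard library are available. Lean on these libraries where they do the work, as an engineer would, in place of code of your own. Each camera call takes 0.05 s, during which the arm holds its last target. There are 200 camera calls.

### The job

Pick up the square white jar with the metal screw cap and set it fully down into the square well of the wooden holder, where it cannot turn. Leaving the jar seated there, unscrew its tight cap anticlockwise until the threads let go, lift the cap straight up, and finish while still holding it level and centred over the open jar, its lower rim about two centimetres above the mouth. Do not open the jar anywhere else, and leave the other things on the bench where they are.

Things in the scene. Friction and masses are not known exactly. Their poses are not given: they have to be found in the camera images.
- jar: White square jar, loose, 0.25 kg: body 56 x 56 mm, 54 mm high, then a round neck 34 mm across with three thread segments. Mouth (a sprung sealing pad) 88 mm above the underside, 90 mm once open. Origin: centre of the underside; z up, x and y square to its sides. Starts upright on the brown board, 18 mm above the bench. Unbraced, it tends to turn along with its cap.
- cap: Ribbed round metal screw cap, 51 mm across, 26 mm high, 0.05 kg, on the jar. Origin: centre of its lower rim, 66 mm above the jar's underside when on (12 mm free between rim and the jar's body; top at 92 mm). z up; x along the raised pointer rib on its top. A sprung pad presses it up against the threads with 14 N, so turning takes 0.15 to 0.35 N m. The closed jar can be carried by its cap.
- holder: Wooden jar holder, fixed to the bench: a block 86 (x) x 168 (y) x 36 mm high with a square well at its -y end and a round well (66 mm across, too small for the square jar) at its +y end. Origin: centre of the underside; z up.
- well (a point): Centre of the floor of the holder's square well, 8 mm above the bench. The well is 62 x 62 mm, 28 mm deep, its sides parallel to the holder's x and y (this point has the holder's axes), the upper edge bevelled by 3 mm. The jar fits in any of four quarter turns.
- mark (a point): Top of a small raised rib on the jar's +x side, 28 mm from the jar's axis, 55 mm above its underside: marks the open position. The cap is free to lift straight up while its pointer is within about 17 degrees of this mark (cap x along jar x); turned farther anticlockwise the threads catch again.
- pointer (a point): On the pointer rib on the cap's top, 20 mm from the cap's axis, 28 mm above its lower rim. It starts 52 to 79 degrees clockwise (seen from above) of the mark; the cap turns without rising, comes free near the mark, then is pushed up 2 mm by the pad. Clockwise it meets a stop.
- charcoal: Bystander: black charcoal block, 41 x 63 x 22 mm, at the back of the soldering board. Origin under its centre.
- weight: Bystander: round black weight with stud, 58 mm across, 47 mm high. Origin under its centre.
- brown_bottle: Bystander: small brown bottle with cap, 40 mm across, 76 mm high. Origin under its centre.
- white_pot: Bystander: low white pot, 46 mm across, 30 mm high. Origin under its centre.
- black_pliers: Bystander: black pliers lying flat, 46 x 123 x 13 mm. Origin under its centre.
- bowl: Bystander: white bowl, 107 mm across, 67 mm high. Origin under its centre.
- small_jar: Bystander: small round white jar, 40 mm across, 62 mm high. Origin under its centre.

How it is judged (in metres and radians):
On the way:
1. the jar, cap still on, stands fully down in the square well (horizontal distance between jar and well below 0.006 m and z of jar in the frame of well between -0.004 and 0.003 m and angle between jar's own z axis and vertical below 0.06 rad and z of cap in the frame of jar below 0.072 m), for 0.2 s.
At the end, for the whole second after the job is handed in: The jar stands upright and fully down in the square well (within 6 mm of its centre, 3 mm of its floor); the cap is held by the fingers alone, still and level (within 0.2 rad), within 15 mm of the jar's axis, its rim 3 to 45 mm above the mouth, its pointer still towards the mark's side of the jar (horizontal distance between jar and well below 0.006 m and z of jar in the frame of well between -0.004 and 0.003 m and angle between jar's own z axis and vertical below 0.06 rad and z of cap in the frame of jar between 0.093 and 0.135 m and horizontal distance between cap and jar below 0.015 m and angle between cap's own z axis and vertical below 0.2 rad and linear speed of cap below 0.03 m/s and x of pointer in the frame of jar above 0.004 m and contact force between the fingers and cap above 1 N and contact force between cap and jar below 0.1 N and contact force between cap and holder below 0.1 N); the arm keeps its last pose, push and grip.
It fails at once if the cap comes off while the jar is not seated in the square well (distance between cap and jar above 0.078 m and (horizontal distance between jar and well above 0.008 m or z of jar in the frame of well above 0.01 m)).
It fails at once if a bystander is displaced by more than 3 cm (distance of any of charcoal, weight, brown_bottle, white_pot, black_pliers, bowl, small_jar from where it was at the start of the episode above 0.03 m).
It also fails if it takes over 54 s, if anything falls off the work surface, if the arm or the gripper's body presses on something with over 40 N, if the wrist force passes 120 N, or if a joint passes its speed limit or range.

## Working session

There is one attempt and no reset: what is moved stays moved. The work goes in short steps, Python scripts to look and compute and a tool call to move; the robot and the scene stay as the last step left them, time stands still between calls to the robot, and variables do not carry over. Pictures are saved under pics/ and viewed, at most 10 in all, crops included, and the job is handed in when it is done.

Besides the shell and the picture viewer there is one more tool, called as name(argument=value, ...) on one line, values as JSON. servo_tool: Moves the arm, as the interface text tells. Its arguments: {"type":"object","properties":{"plan":{"type":"array"}},"required":["plan"]}

```bash
mkdir -p pics; ls
python3 - <<'E'
from workcell import readout, vision
import cv2
print(readout.get_obs())
for n in("top","scene"):
    cv2.imwrite(f"pics/{n}0.png",vision.get_image(n)[:,:,::-1]); print(vision.camera_params(n))
print(vision.camera_params("wrist"))
E
```

```text
pics
{'t': 0.0, 'qpos': array([ 1.08596617e+00,  4.23820645e-01,  1.63070602e+00,  1.33774722e-05,
        1.08857041e+00, -1.89808003e-02]), 'qvel': array([ 0.00121335,  0.00036047,  0.00055921,  0.00036762,  0.00090219,
       -0.00046734]), 'joint_torque': array([ 1.37854749e-03, -5.44625759e+01, -2.73664552e+01,  6.44350913e-02,
        2.27023620e-02, -1.33688422e-04]), 'ee_pos': array([280.4983771 , 558.03088985, 301.9079124 ]), 'orientation': array([-7.25075733e-01, -3.05637635e+00,  2.28363899e-03]), 'ft_force': array([-0.68985803,  0.37134149, -0.61829944]), 'moment': array([ 0.03616593,  0.05261716, -0.0130509 ]), 'grasp_force': 0.0, 'width': 87.60920702564833}
{'fx': 486.962270386281, 'fy': 486.962270386281, 'cx': 320.18758748686156, 'cy': 244.82003594576614, 'rvec': array([ 2.13303833, -2.14888917,  0.1416729 ]), 'tvec': array([ -46.96197813,  578.97109735, 1111.962813  ])}
{'fx': 555.6698023835407, 'fy': 555.6698023835407, 'cx': 315.54764416034504, 'cy': 239.31340822972456, 'rvec': array([ 2.17527663, -1.09909527,  0.40483864]), 'tvec': array([-387.43931221,  391.10044808, 1079.96698714])}
{'fx': 371.64829954431775, 'fy': 371.64829954431775, 'cx': 322.13597127656635, 'cy': 233.17902120092648, 'hand_eye': array([[-3.86147533e-04, -9.59715821e-01, -2.80972231e-01,
         7.68188154e+01],
       [ 9.99999908e-01, -3.17677988e-04, -2.89234658e-04,
        -3.68431255e-01],
       [ 1.88324384e-04, -2.80972317e-01,  9.59715855e-01,
        -8.10706667e+01],
       [ 0.00000000e+00,  0.00000000e+00,  0.00000000e+00,
         1.00000000e+00]])}
```

View pics/top0.png

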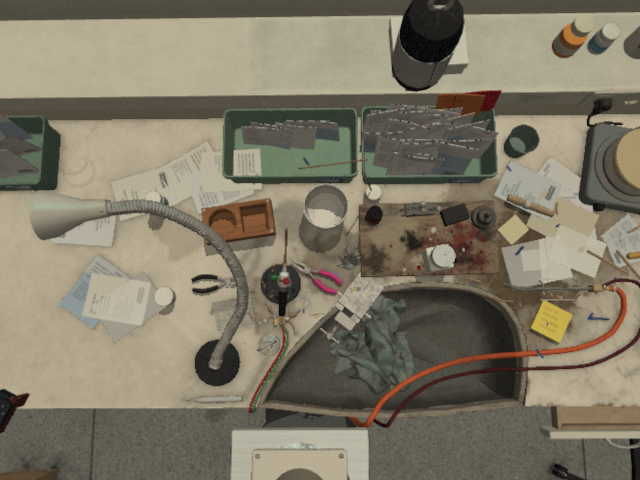

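View pics/scene0.png

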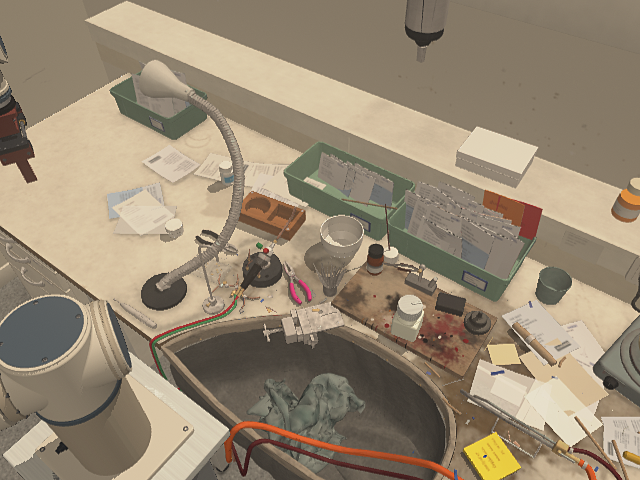

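The top view shows the jar cap at about (441,257), the holder at (238,220) with its square well at about (257,217), the bowl at (325,210) and the lamp neck curving through (230,250). In the scene view the jar is at (408,312), the holder at (272,215), and the lamp neck rises in front of the holder from (165,285) to (240,200) to the head at (160,80).

```bash
cat > h.py <<'E'
import numpy as np,cv2
from workcell import readout,vision
from scipy.spatial.transform import Rotation as R
def ray(n,u,v,obs=None):
    p=vision.camera_params(n)
    if n!="wrist":
        M=R.from_rotvec(p["rvec"]).as_matrix()
        return -M.T@p["tvec"], M.T@np.array([(u-p["cx"])/p["fx"],(v-p["cy"])/p["fy"],1.])
    x,y=u-p["cx"],v-p["cy"];r=np.hypot(x,y)+1e-9;th=r/p["fx"]
    d=np.array([np.sin(th)*x/r,np.sin(th)*y/r,np.cos(th)])
    H=p["hand_eye"];T=R.from_rotvec(obs["orientation"]).as_matrix()
    return T@H[:3,3]+obs["ee_pos"],T@H[:3,:3]@d
def tri(rs):
    A=np.zeros((3,3));b=np.zeros(3)
    for c,d in rs:
        d=d/np.linalg.norm(d);P=np.eye(3)-np.outer(d,d);A+=P;b+=P@c
    x=np.linalg.solve(A,b)
    return x,[float(np.linalg.norm((np.eye(3)-np.outer(d,d)/(d@d))@(x-c))) for c,d in rs]
def onz(r,z):
    c,d=r;return c+d*(z-c[2])/d[2]
def crop(im,x,y,w,h,s):
    o=cv2.resize(im[y:y+h,x:x+w],None,fx=s,fy=s,interpolation=cv2.INTER_CUBIC);return o
E
python3 - <<'E'
from h import *
t=cv2.imread("pics/top0.png");s=cv2.imread("pics/scene0.png")
o=np.vstack([np.hstack([crop(t,190,185,100,75,4),crop(s,222,180,100,75,4)]),np.hstack([crop(t,410,232,66,50,6)[:300,:400].copy() if 0 else cv2.resize(t[225:285,400:480],(400,300),interpolation=2),cv2.resize(s[285:345,370:450],(400,300),interpolation=2)])])
cv2.imwrite("pics/c1.png",o)
E
```

```text
(no output)
```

View pics/c1.png

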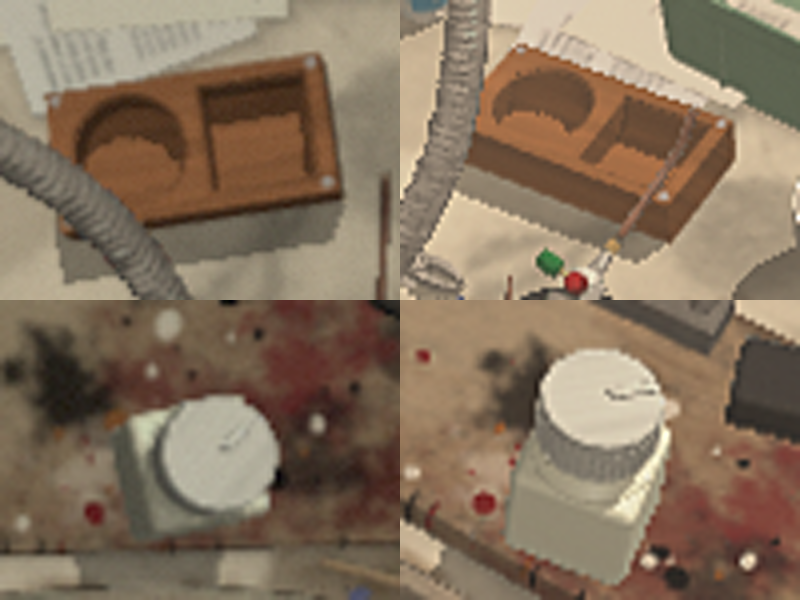

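The holder's three corner screws show in both crops. The jar's cap top is centred near top (444,255) and scene (410,304), with the pointer toward the upper right.

Run:
```python
from h import *
T=lambda X,Y:(190+X/4,185+Y/4); S=lambda X,Y:(222+(X-400)/4,180+Y/4)
T2=lambda X,Y:(400+X/5,225+(Y-300)/5); S2=lambda X,Y:(370+(X-400)/5,285+(Y-300)/5)
def p(n,a,b): x,e=tri([ray("top",*a),ray("scene",*b)]);print(n,x.round(1),np.round(e,1));return x
s=[p("s",T(*a),S(*b)) for a,b in [((55,101),(520,47)),((311,61),(721,124)),((327,183),(662,197))]]
d=s[0]-s[1];print("y axis ang",np.degrees(np.arctan2(d[1],d[0]))); d=s[1]-s[2];print("x ang",np.degrees(np.arctan2(d[1],d[0])))
for q in [(47,97),(325,55),(340,195)]:print("corner",onz(ray("top",*T(*q)),36).round(1))
p("captop",T2(220,452),S2(600,394));p("rib0",T2(222,447),S2(607,392));p("rib1",T2(249,424),S2(655,390))
for q in [(128,430),(138,540),(270,510)]:print("jar",onz(ray("top",*T2(*q)),72).round(1), onz(ray("top",*T2(*q)),18).round(1))
for n,a in dict(lampbase=(217,363),bowl=(325,210),pliers=(210,285),iron=(280,285)).items():print(n,onz(ray("top",*a),20).round(0))
# lamp neck by epipolar match against scene polyline; iron wand likewise
def match(tp,poly):
    pl=np.vstack([np.linspace(a,b,20) for a,b in zip(poly[:-1],poly[1:])])
    for t in tp:
        r=[tri([ray("top",*t),ray("scene",*q)]) for q in pl];i=np.argmin([sum(k[1]) for k in r]);print(t,r[i][0].round(0),round(sum(r[i][1]),1))
print("neck");match([(105,207),(150,208),(180,217),(200,230),(220,248),(233,268),(242,300),(235,330)],np.array([(190,97),(215,120),(235,155),(240,200),(225,240),(195,270),(170,288)],float))
print("wand");match([(286,230),(286,245),(285,260)],np.array([(297,207),(275.7,241)],float))
```

```text
s [666.3 229.3  35.1] [0.2 0.2]
s [690.4  75.5  31.1] [0.1 0.1]
s [615.2  64.9  32.1] [0.1 0.1]
y axis ang 98.88030732936377
x ang 8.00549427553156
corner [668.5 234.1  36. ]
corner [692.9  66.3  36. ]
corner [607.1  56.7  36. ]
captop [ 542.6 -325.8  108.9] [0.3 0.3]
rib0 [ 545.2 -327.3  108.4] [0.1 0.1]
rib1 [ 556.8 -341.4  107.6] [2. 2.]
jar [ 557.8 -293.4   72. ] [ 564.9 -304.6   18. ]
jar [ 507.2 -296.1   72. ] [ 511.8 -307.3   18. ]
jar [ 520.5 -356.7   72. ] [ 525.7 -370.9   18. ]
lampbase [305. 192.  20.]
bowl [667. -63.  20.]
pliers [487. 213.  20.]
iron [486.  46.  20.]
neck
(105, 207) [611. 336. 321.] 0.9
(150, 208) [ 790.  551. -481.] 0.0
(180, 217) [609. 226. 234.] 0.1
(200, 230) [579. 180. 252.] 0.8
(220, 248) [564. 172. 107.] 0.7
(233, 268) [517. 138. 128.] 0.3
(242, 300) [436.  58. 473.] 0.4
(235, 330) [395.  55. 539.] 0.1
wand
(286, 230) [598.  22. 136.] 0.4
(286, 245) [568.  23. 119.] 1.1
(285, 260) [538.  27.  93.] 0.9
```

Run:
```python
from h import *
t=cv2.imread("pics/top0.png");s=cv2.imread("pics/scene0.png")
o=np.hstack([cv2.resize(t[190:390,90:290],(400,400),interpolation=2),cv2.resize(s[50:310,125:385],(400,400),interpolation=2)])
w=vision.get_image("wrist")[:,:,::-1]
cv2.imwrite("pics/c2.png",o)
cv2.imwrite("pics/w0.png",w)
```

```text
(no output)
```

View pics/c2.png

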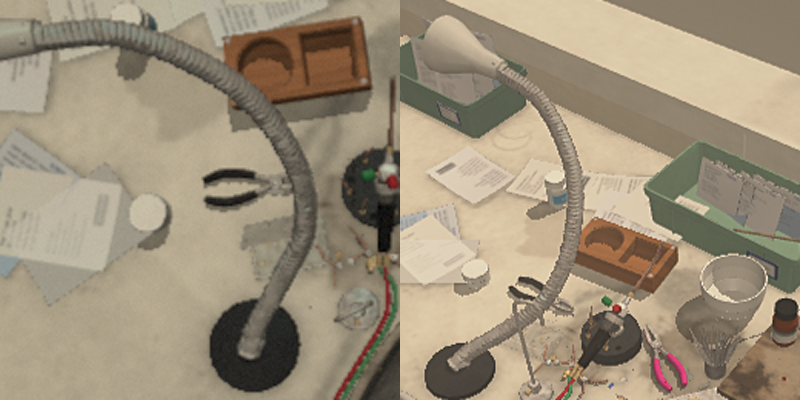

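The enlarged crops show the lamp neck's full course in both views. Top crop runs base (250,348) → (305,210) → (190,50) → (40,35); scene crop runs (455,365) → (576,190) → (500,70).

Run:
```python
from h import *
from scipy.interpolate import CubicSpline
tp=np.array([(250,348),(268,310),(295,260),(305,210),(295,160),(270,115),(235,78),(190,50),(140,35),(90,30),(40,35)],float)/2+[90,190]
sp=(np.array([(455,365),(490,342),(525,315),(555,280),(573,235),(576,190),(568,150),(550,110),(525,85),(500,70)],float)-[400,0])*.65+[125,50]
def dense(p,n):
    s=np.r_[0,np.cumsum(np.linalg.norm(np.diff(p,axis=0),axis=1))];return CubicSpline(s,p)(np.linspace(0,s[-1],n))
a=dense(tp,30);b=dense(sp,80)
X=np.array([[np.r_[(k:=tri([ray("top",*i),ray("scene",*j)]))[0],sum(k[1])] for j in b] for i in a])
# DP: smooth in 3D, low error
C=X[0,:,3]**2+ 100*np.arange(80)/80;bk=[]
for i in range(1,30):
    D=np.linalg.norm(X[i,None,:,:3]-X[i-1,:,None,:3],axis=2)
    M=C[:,None]+D**2/100*1.0+np.where(np.arange(80)[:,None]>np.arange(80)[None],1e6,0)
    bk.append(M.argmin(0));C=M.min(0)+X[i,:,3]**2
j=C.argmin();path=[j]
for k in bk[::-1]:j=k[j];path.append(j)
for i,j in enumerate(path[::-1]):
    if i%2==0:print(a[i].round(0),X[i,j].round(0))
```

```text
Traceback (most recent call last):
  File "h.py", line 5, in ray
    p=vision.camera_params(n)
ValueError: time passes only in moves, steps and waits
```

View pics/w0.png

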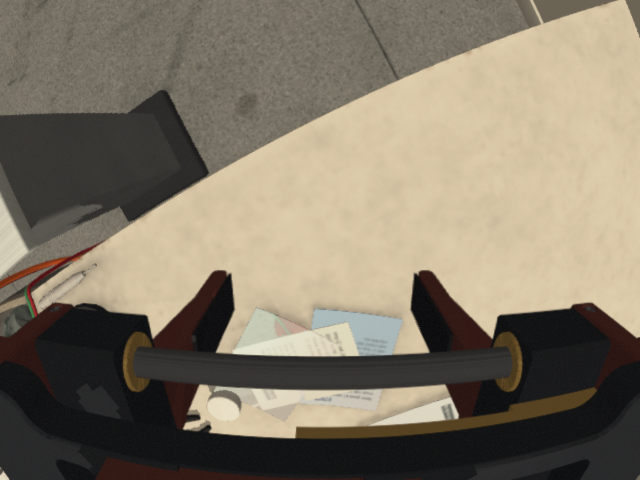

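The wrist camera at the start sees only the bench, papers and the bracket in front of its lens, with the fingers at (215,310) and (430,310). It shows nothing of the target. I'll cache the camera parameters and redo the lamp calculation.

```bash
python3 - <<'E'
import re
s=open('h.py').read()
s=s.replace('def ray(','import functools\ncp=functools.lru_cache(None)(vision.camera_params)\ndef ray(').replace('p=vision.camera_params(n)','p=cp(n)')
open('h.py','w').write(s)
E
python3 - <<'E'
from h import *
from scipy.interpolate import CubicSpline
tp=np.array([(250,348),(268,310),(295,260),(305,210),(295,160),(270,115),(235,78),(190,50),(140,35),(90,30),(40,35)],float)/2+[90,190]
sp=(np.array([(455,365),(490,342),(525,315),(555,280),(573,235),(576,190),(568,150),(550,110),(525,85),(500,70)],float)-[400,0])*.65+[125,50]
def dense(p,n):
    s=np.r_[0,np.cumsum(np.linalg.norm(np.diff(p,axis=0),axis=1))];return CubicSpline(s,p)(np.linspace(0,s[-1],n))
a=dense(tp,30);b=dense(sp,80)
X=np.array([[np.r_[(k:=tri([ray("top",*i),ray("scene",*j)]))[0],sum(k[1])] for j in b] for i in a])
C=X[0,:,3]**2+100*np.arange(80)/80;bk=[]
for i in range(1,30):
    D=np.linalg.norm(X[i,None,:,:3]-X[i-1,:,None,:3],axis=2)
    M=C[:,None]+D**2/100+np.where(np.arange(80)[:,None]>np.arange(80)[None],1e6,0)
    bk.append(M.argmin(0));C=M.min(0)+X[i,:,3]**2
j=C.argmin();path=[j]
for k in bk[::-1]:j=k[j];path.append(j)
for i,j in enumerate(path[::-1]):
    if i%2==0:print(a[i].round(0),X[i,j].round(0))
E
```

```text
[215. 364.] [302. 197.  19.   1.]
[222. 348.] [339. 178.  34.   2.]
[231. 333.] [376. 152.  62.   2.]
[239. 317.] [410. 132.  85.   1.]
[242. 300.] [449. 118. 116.   1.]
[241. 282.] [485. 118. 139.   0.]
[236. 265.] [518. 126. 166.   0.]
[227. 250.] [546. 139. 195.   1.]
[216. 237.] [573. 161. 203.   3.]
[202. 225.] [598. 190. 200.   2.]
[187. 216.] [610. 210. 237.   0.]
[171. 210.] [614. 231. 275.   1.]
[154. 206.] [616. 255. 299.   0.]
[136. 205.] [616. 283. 311.   1.]
[119. 206.] [613. 311. 322.   1.]
```

The lamp neck rises low past the holder's −x side, about (485,118,139) → (573,161,205) → (613,231,275). I'll keep clear of it and stay at z≈300 on the way to the jar, turning clockwise toward a tool yaw of about −44°.

servo_tool(plan=[[[-1,0.28,-0.95,0,0,0,-1],[-1,0.28,-0.95,0,0,0,-1],[-1,0.28,-0.95,0,0,0,-1],[-1,0.28,-0.95,0,0,0,-1],[-1,0.28,-0.95,0,0,0,-1]]])

```text
t: 0.57
ee_pos: [336.6, 366.6, 302.4]
orientation: [-1.375, -2.825, 0.001]
ft_force: [1.5, 0.2, 0.3]
width: 87.8
grasp_force: 0.0
```

servo_tool(plan=[[[-1,0.28,-0.95,0,0,0,-1],[-1,0.28,-0.95,0,0,0,-1],[-1,0.28,-0.95,0,0,0,-1],[-1,0.28,-0.95,0,0,0,-1],[-1,0.28,-0.95,0,0,0,-1]]])

```text
t: 0.98
ee_pos: [392.6, 176.6, 302.7]
orientation: [1.954, 2.46, 0.0]
ft_force: [0.9, 0.1, 0.6]
width: 87.6
grasp_force: 0.0
```

servo_tool(plan=[[[-1,0.29,-0.95,0,0,0,-1],[-1,0.29,-0.95,0,0,0,-1],[-1,0.29,-0.95,0,0,0,-1],[-1,0.29,-0.95,0,0,0,-1],[-1,0.29,-0.95,0,0,0,-1]]])

```text
t: 1.4
ee_pos: [450.7, -13.6, 302.8]
orientation: [2.44, 1.978, 0.0]
ft_force: [1.5, 0.1, 0.8]
width: 87.8
grasp_force: 0.0
```

servo_tool(plan=[[[-1,0.29,-0.95,0,0,0,-1],[-1,0.29,-0.95,0,0,0,-1],[-1,0.29,-0.95,0,0,0,-1],[-1,0.29,-0.95,0,0,0,-1],[-1,0.29,-0.95,0,0,0,-1]]])

```text
t: 1.82
ee_pos: [508.7, -203.7, 302.5]
orientation: [-2.811, -1.403, 0.0]
ft_force: [0.3, 0.6, 0.3]
width: 87.7
grasp_force: 0.0
```

servo_tool(plan=[[[-1,0.29,-0.9,0,0,0,-1],[-1,0.29,-0.9,0,0,0,-1],[-1,0.2,-0.9,0,0,0,-1],[-1,0,-0.4,0,0,0,-1],[-1,0,0,0,0,0,-1]]])

```text
t: 2.23
ee_pos: [539.9, -329.3, 302.1]
orientation: [3.048, 0.757, -0.0]
ft_force: [-0.1, 0.5, -0.5]
width: 87.8
grasp_force: 0.0
```

servo_tool(plan=[[[-1,0,0,0,0,0,-1],[-1,0,0,0,0,0,-1],[-1,0,0,0,0,0,-1],[-1,0,0,0,0,0,-1],[-1,0,0,0,0,0,-1]]])

```text
t: 2.65
ee_pos: [539.7, -325.5, 302.3]
orientation: [-3.14, -0.084, 0.001]
ft_force: [0.4, 0.7, -0.3]
width: 88.0
grasp_force: 0.0
```

servo_tool(plan=[[[-1,0,0,0,0,0,-1],[-1,0,0,0,0,0,-1],[-1,0,0,0,0,0,-1],[-1,0,0,0,0,0,-1],[-1,0,0,0,0,0,-1]]])

```text
t: 3.07
ee_pos: [539.7, -325.5, 302.3]
orientation: [-3.084, 0.598, 0.001]
ft_force: [-0.5, -0.1, 0.5]
width: 87.7
grasp_force: 0.0
```

servo_tool(plan=[[[-1,0,0,0,0,0,-1],[-1,0,0,0,0,0,-1],[-1,0,0,0,0,0,-1],[-1,0,0,0,0,0,-1],[-1,0,0,0,0,0,-0.4]]])

```text
t: 3.48
ee_pos: [539.7, -325.5, 302.4]
orientation: [-2.913, 1.175, 0.001]
ft_force: [-0.5, 0.7, -0.3]
width: 87.8
grasp_force: 0.0
```

```bash
cat >> h.py <<'E'
import pickle
def snap(name):
    o=readout.get_obs();im=vision.get_image("wrist")[:,:,::-1]
    cv2.imwrite(f"pics/{name}.png",im);pickle.dump(o,open(f"pics/{name}.pkl","wb"))
    x=R.from_rotvec(o["orientation"]).as_matrix()
    print(o["t"].__round__(2),o["ee_pos"].round(1),"psi",np.degrees(np.arctan2(x[1,0],x[0,0])).round(2),"q",np.degrees(o["qpos"]).round(0),o["ft_force"].round(1),o["moment"].round(2),round(float(o["width"]),1));return im
def ld(name):return pickle.load(open(f"pics/{name}.pkl","rb"))
E
python3 - <<'E'
from h import *
im=snap("w1");cv2.imwrite("pics/w1c.png",cv2.resize(im[130:370,180:500],(800,600),interpolation=2))
E
```

```text
3.48 [ 539.7 -325.5  302.4] psi -43.95 q [-32.  25.  93.   0.  63. 102.] [-0.5  0.7 -0.3] [ 0.08  0.09 -0.04] 87.8
```

View pics/w1c.png

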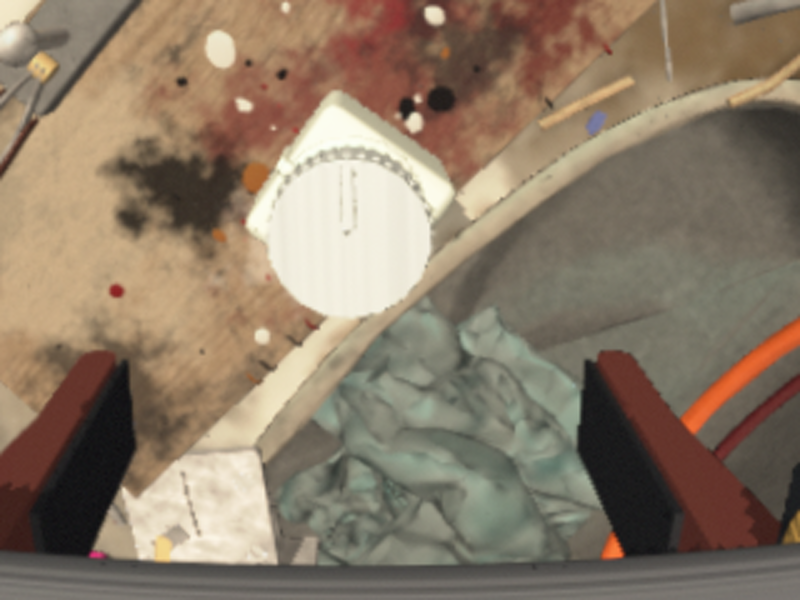

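The wrist crop shows the cap top centred at (350,239) in the crop, with the pointer rib running up to (346,165). The jar's corners are at (335,92), (453,190) and (248,222), and the mark's bump is on the upper-left side near (285,160).

Run:
```python
from h import *
o=ld("w1");P=lambda X,Y:ray("wrist",180+X/2.5,130+Y/2.5,o)
ang=lambda a,b:np.degrees(np.arctan2((b-a)[1],(b-a)[0])).round(1)
c=P(350,239);print(onz(c,110).round(1), [onz(P(*q),110).round(1) for q in[(268,239),(431,239),(350,317)]])
print("tri w/ top,scene",tri([c,ray("top",444,255.4),ray("scene",410,303.8)]))
print("rib",ang(onz(P(348,232),112),onz(P(346,165),112)), "from centre",ang(onz(c,111),onz(P(346,165),112)))
for z in(18,72):
    a,b,d=[onz(P(*q),z) for q in[(335,92),(453,190),(248,222)]]
    print(z,a.round(1),b.round(1),d.round(1),ang(a,b),ang(a,d)-90+0,np.linalg.norm(a-b),np.linalg.norm(a-d), ((b+d)/2).round(1))
print("bump",onz(P(285,160),73).round(1))
```

```text
[ 543.  -326.8  110. ] [array([ 560.5, -308.8,  110. ]), array([ 525.9, -344.7,  110. ]), array([ 524.9, -309.2,  110. ])]
tri w/ top,scene (array([ 542.7414192 , -326.09212089,  108.53594912]), [0.46530536259815014, 0.18323677042791614, 0.5656055749251603])
rib -42.4 from centre -41.1
18 [ 572.5 -346.5   18. ] [ 511.2 -353.2   18. ] [ 559.3 -284.1   18. ] -173.8 12.0 61.72506568591451 63.77068309900679 [ 535.2 -318.7   18. ]
72 [ 576.  -351.4   72. ] [ 523.7 -357.1   72. ] [ 564.7 -298.3   72. ] -173.8 12.0 52.602627411916046 54.34592001780433 [ 544.2 -327.7   72. ]
bump [ 571.2 -323.2   73. ]
```

Cap centre is (543,−326.5) with its top near z=109. Jar yaw is about 8° and the pointer is at about −42°, so roughly 50–55° has to be unscrewed. I'll descend and grip the cap.

servo_tool(plan=[[[-1,0.08,-0.02,-0.8,0,0,0],[-1,0,0,-0.8,0,0,0],[-1,0,0,-0.8,0,0,0],[-1,0,0,-0.6,0,0,0],[-1,0,0,-0.55,0,0,0]]])

```text
t: 3.95
ee_pos: [542.4, -325.9, 158.5]
orientation: [-2.916, 1.167, 0.003]
ft_force: [-0.0, -0.2, 0.5]
width: 87.9
grasp_force: 0.0
```

servo_tool(plan=[[[-1,0,0,0,0,0,0],[1,0,0,0,0,0,0],[1,0,0,0,0,0,0],[1,0,0,0,0,0,0],[1,0,0,0,0,0,0]]])

```text
t: 4.37
ee_pos: [543.9, -326.9, 162.5]
orientation: [2.916, -1.168, 0.005]
ft_force: [0.7, 0.8, 0.0]
width: 64.2
grasp_force: 0.0
```

servo_tool(plan=[[[1,0,0,0,0,0,0],[1,0,0,0,0,0,0],[1,0,0,0,0,0,0],[1,0,0,0,0,0,0],[1,0,0,0,0,0,0]]])

```text
t: 4.78
ee_pos: [543.7, -326.5, 161.6]
orientation: [-2.916, 1.169, -0.002]
ft_force: [0.8, 1.8, 6.4]
width: 51.1
grasp_force: 30.0
```

servo_tool(plan=[[[1,0,0,0.4,0,0,0],[1,0,0,0.7,0,0,0],[1,0,0,0.9,0,0,0],[1,0,0,0.9,0,0,0],[1,0,0,0.6,0,0,0]]])

```text
t: 5.2
ee_pos: [543.2, -326.6, 303.3]
orientation: [2.916, -1.169, 0.002]
ft_force: [0.9, -0.6, -3.0]
width: 51.3
grasp_force: 30.0
```

servo_tool(plan=[[[1,0.25,0.79,0,0,0,1],[1,0.25,0.79,0,0,0,1],[1,0.25,0.79,0,0,0,1],[1,0.25,0.79,0,0,0,1],[1,0.25,0.79,0,0,0,1]]])

```text
t: 5.62
ee_pos: [592.6, -167.0, 299.9]
orientation: [3.101, -0.504, -0.003]
ft_force: [0.1, -0.5, -3.5]
width: 51.0
grasp_force: 30.0
```

servo_tool(plan=[[[1,0.25,0.79,0,0,0,1],[1,0.25,0.79,0,0,0,1],[1,0.25,0.79,0,0,0,1],[1,0.25,0.79,0,0,0,1],[1,0.25,0.79,0,0,0,1]]])

```text
t: 6.03
ee_pos: [642.7, -8.9, 299.8]
orientation: [3.136, 0.18, -0.003]
ft_force: [0.9, 0.7, -2.8]
width: 50.5
grasp_force: 30.0
```

servo_tool(plan=[[[1,0,0,0,0,0,1],[1,0,0,0,0,0,1],[1,0,0,0,0,0,1],[1,0,0,0,0,0,1],[1,0,0,0,0,0,1]]])

```text
t: 6.45
ee_pos: [642.4, -10.3, 299.6]
orientation: [-3.023, -0.855, 0.003]
ft_force: [-0.2, -0.1, -3.1]
width: 50.7
grasp_force: 30.0
```

servo_tool(plan=[[[1,0,0,0,0,0,1],[1,0,0,0,0,0,1],[1,0,0,0,0,0,1],[1,0,0,0,0,0,1],[1,0,0,0,0,0,1]]])

```text
t: 6.87
ee_pos: [642.4, -10.5, 299.7]
orientation: [-2.766, -1.488, 0.003]
ft_force: [0.5, 0.8, -2.9]
width: 51.1
grasp_force: 30.0
```

servo_tool(plan=[[[1,0,0,0,0,0,1],[1,0,0,0,0,0,1],[1,0,0,0,0,0,1],[1,0,0,0,0,0,1],[1,0,0,0,0,0,0]]])

```text
t: 7.28
ee_pos: [642.4, -10.5, 299.7]
orientation: [-2.466, -1.944, 0.003]
ft_force: [0.5, 0.3, -2.9]
width: 50.9
grasp_force: 30.0
```

Run:
```python
from h import *
im=snap("w2");cv2.imwrite("pics/w2c.png",cv2.resize(im[60:360,120:520],(800,600),interpolation=2))
```

```text
7.28 [642.4 -10.5 299.7] psi 76.49 q [-2. 26. 91. -0. 63. 12.] [ 0.5  0.3 -2.9] [-0.02  0.09 -0.08] 50.9
```

View pics/w2c.png

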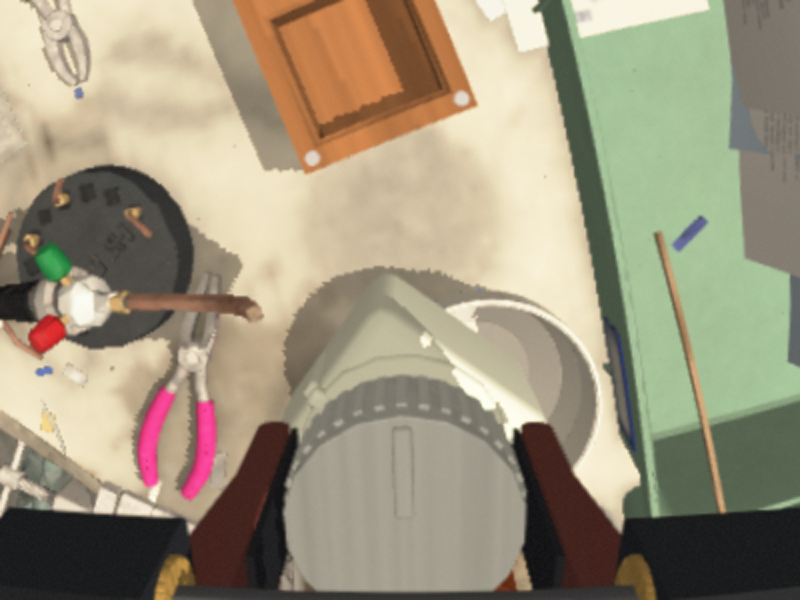

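The held jar shows its corner at (388,275) in the crop. The holder's near screws are at (312,158) and (461,98), and the well's near upper corners at (320,138) and (446,90). One more view, closer, should give the far corners.

servo_tool(plan=[[[1,0,0.5,0,0,0,0],[1,0,0.5,0,0,0,0],[1,0,0.25,0,0,0,0],[1,0,0,0,0,0,0]]])

```text
t: 7.67
ee_pos: [642.8, 41.3, 300.3]
orientation: [-2.47, -1.941, 0.0]
ft_force: [-0.5, 0.6, -2.6]
width: 51.0
grasp_force: 30.0
```

Run:
```python
from h import *
im=snap("w3");cv2.imwrite("pics/w3c.png",cv2.resize(im[40:265,180:480],(800,600),interpolation=2))
```

```text
7.67 [642.8  41.3 300.3] psi 76.32 q [ 3. 26. 91.  0. 63. 16.] [-0.5  0.6 -2.6] [-0.08  0.06  0.06] 51.0
```

View pics/w3c.png

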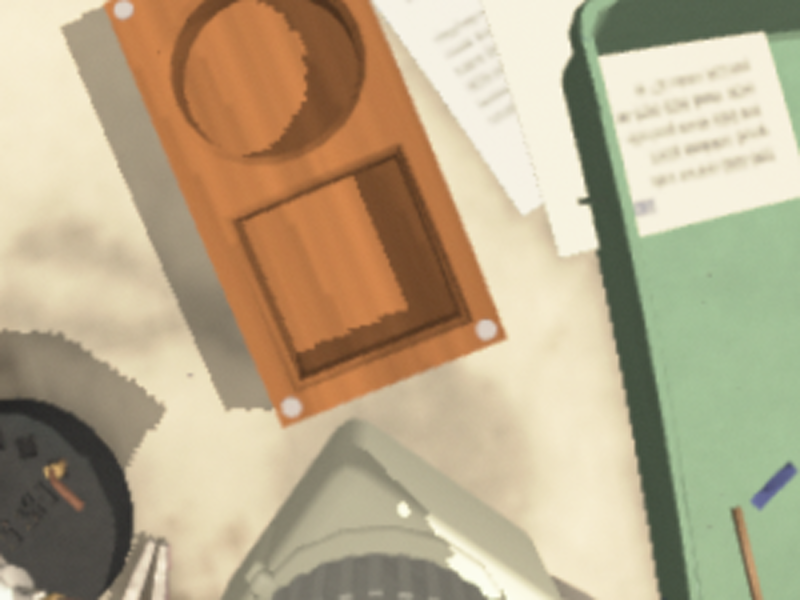

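The closer view shows all four well corners in the crop at (235,217), (402,147), (470,320) and (298,384). Screws are at (291,407), (486,329) and (123,9), and the held jar's near corner is at (352,420).

Run:
```python
from h import *
o2,o3=ld("w2"),ld("w3")
A=lambda X,Y:ray("wrist",120+X/2,60+Y/2,o2);B=lambda X,Y:ray("wrist",180+X/2.6667,40+Y/2.6667,o3)
ang=lambda a,b:np.degrees(np.arctan2((b-a)[1],(b-a)[0])).round(1)
for a,b in[((312,158),(291,407)),((461,98),(486,329)),((306,172),(284,427)),((476,103),(506,338)),((320,138),(298,384)),((446,90),(470,320))]:
    x,e=tri([A(*a),B(*b)]);print(x.round(1),np.round(e,1))
c=[onz(B(*q),36) for q in[(235,217),(402,147),(470,320),(298,384)]]
print(np.round(c,1)[:,:2].tolist());print("centre",np.mean(c,0).round(1),"x-dir",ang(c[0],c[1]),ang(c[3],c[2]),"y-dir-90",ang(c[3],c[0])-90,ang(c[2],c[1])-90, [np.linalg.norm(c[i]-c[i-1]).round(1) for i in range(4)])
s=[onz(B(*q),36) for q in[(123,9),(291,407),(486,329)]];print("screws",np.round(s,1).tolist(),"y",ang(s[1],s[0])-90,"x",ang(s[1],s[2]))
for n,f,z,(p,l,r) in[("w2",A,157,((388,275),(285,420),(545,415))),("w3",B,157,((352,420),(225,590),(550,555)))]:
    a,b,d=[onz(f(*q),z) for q in(p,l,r)];print(n,"jar edges",ang(a,b),ang(a,d),a.round(1))
print("rib w2",ang(onz(A(403,518),300.-49),onz(A(402,428),300.-49)),"mark",onz(A(316,388),300-89).round(1))
```

```text
[616.1  63.8  36.4] [0. 0.]
[689.2  74.6  36.2] [0.1 0.1]
[612.5  58.2  41.5] [0. 0.]
[694.8  70.7  42.3] [0.1 0.1]
[621.9  71.7  41.3] [0.7 0.7]
[683.5  79.5  41.4] [0.6 0.6]
[[614.0, 133.7], [675.6, 143.1], [684.5, 78.9], [620.6, 71.1]]
centre [648.7 106.7  36. ] x-dir 8.7 7.0 y-dir-90 6.0 7.900000000000006 [np.float64(62.9), np.float64(62.4), np.float64(64.8), np.float64(64.4)]
screws [[593.6, 218.1, 36.0], [616.1, 63.7, 36.0], [689.3, 74.5, 36.0]] y 8.299999999999997 x 8.4
w2 jar edges -138.9 -55.6 [645.4  23.6 157. ]
w3 jar edges -140.5 -48.4 [644.9  75.7 157. ]
rib w2 77.0 mark [625.5  10.4 211. ]
```

Well centre is (648,106.5) with yaw 8.3°, and the jar's yaw relative to the tool is +52.7°. So the tool yaw should be −44.4°, and about 52° of unscrewing is needed. I'll turn back, move over the well and pre-descend.

servo_tool(plan=[[[1,0,0,0,0,0,-1],[1,0,0,0,0,0,-1],[1,0,0,0,0,0,-1],[1,0,0,0,0,0,-1],[1,0,0,0,0,0,-1]]])

```text
t: 8.13
ee_pos: [643.0, 38.5, 300.5]
orientation: [2.835, 1.352, -0.001]
ft_force: [0.8, -0.5, -3.7]
width: 50.8
grasp_force: 30.0
```

servo_tool(plan=[[[1,0,0,0,0,0,-1],[1,0,0,0,0,0,-1],[1,0,0,0,0,0,-1],[1,0,0,0,0,0,-1],[1,0,0,0,0,0,-1]]])

```text
t: 8.55
ee_pos: [643.0, 38.4, 300.6]
orientation: [3.061, 0.706, -0.001]
ft_force: [-0.2, -1.0, -3.4]
width: 51.0
grasp_force: 30.0
```

servo_tool(plan=[[[1,0,0,0,0,0,-1],[1,0,0,0,0,0,-1],[1,0,0,0,0,0,-1],[1,0,0,0,0,0,-1],[1,0,0,0,0,0,-1]]])

```text
t: 8.97
ee_pos: [643.0, 38.4, 300.6]
orientation: [3.141, 0.027, -0.0]
ft_force: [0.3, -0.5, -2.9]
width: 50.8
grasp_force: 30.0
```

servo_tool(plan=[[[1,0,0,0,0,0,-1],[1,0,0,0,0,0,-1],[1,0,0,0,0,0,-1],[1,0,0,0,0,0,-1],[1,0,0,0,0,0,-1]]])

```text
t: 9.38
ee_pos: [643.0, 38.4, 300.6]
orientation: [3.072, -0.654, -0.0]
ft_force: [0.4, 0.1, -2.9]
width: 51.0
grasp_force: 30.0
```

servo_tool(plan=[[[1,0.04,0.53,0,0,0,-1],[1,0.04,0.55,0,0,0,-1],[1,0.05,0.55,0,0,0,-1],[1,0,0,0,0,0,-1],[1,0,0,0,0,0,-0.15]]])

```text
t: 9.8
ee_pos: [648.3, 104.9, 300.4]
orientation: [2.906, -1.192, -0.0]
ft_force: [0.5, -0.6, -3.5]
width: 50.9
grasp_force: 30.0
```

servo_tool(plan=[[[1,0,0,-0.6,0,0,0],[1,0,0,-0.6,0,0,0],[1,0,0,-0.6,0,0,0],[1,0,0,-0.6,0,0,0],[1,0,0,-0.4,0,0,0]]])

```text
t: 10.22
ee_pos: [647.4, 103.2, 186.3]
orientation: [2.907, -1.186, -0.003]
ft_force: [0.3, 0.1, -4.1]
width: 51.2
grasp_force: 30.0
```

servo_tool(plan=[[[1,0,0,0,0,0,0],[1,0,0,0,0,0,0]]])

```text
t: 10.38
ee_pos: [647.9, 103.6, 188.0]
orientation: [2.907, -1.187, -0.003]
ft_force: [0.4, 0.6, -3.0]
width: 50.9
grasp_force: 30.0
```

Run:
```python
from h import *
im=snap("w4");cv2.imwrite("pics/w4c.png",cv2.resize(im[120:360,160:480],(800,600),interpolation=2))
```

```text
10.38 [647.9 103.6 188. ] psi -44.43 q [  8.  35.  93.  -0.  52. 143.] [ 0.4  0.6 -3. ] [0.05 0.08 0.02] 50.9
```

View pics/w4c.png

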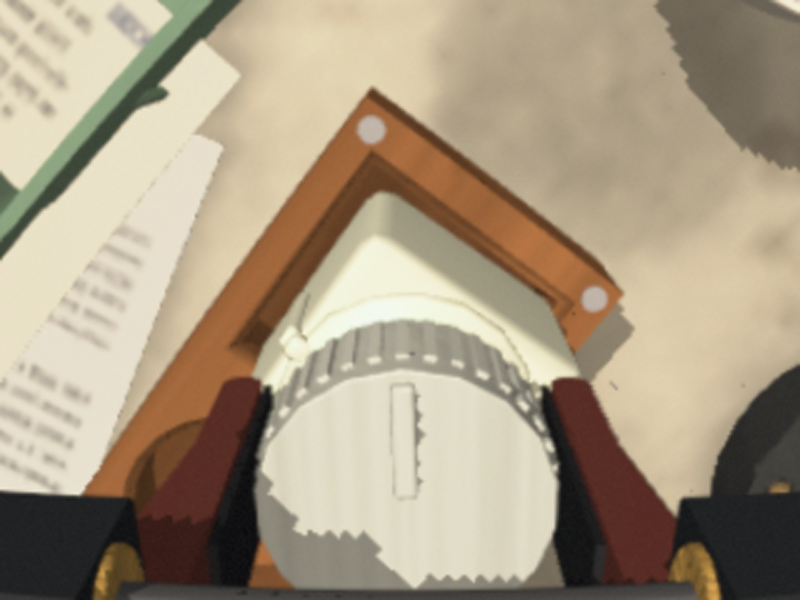

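The jar hangs just above the well with parallel edges. Its near lower corner is at (380,192) in the crop, the well's corner at (373,152) and the screws at (371,129) and (595,298).

Run:
```python
from h import *
o=ld("w4");P=lambda X,Y:ray("wrist",160+X/2.5,120+Y/2.5,o)
Rz=R.from_euler("z",8.3,degrees=True).as_matrix()
for n,q,z,l in[("jar corner",(380,192),44.4,(27,-27,0)),("well corner",(373,152),36,(33,-33,0)),("jarx mark",(295,340),o["ee_pos"][2]-89,(28,0,0))]:
    x=onz(P(*q),z);print(n,x.round(1),"centre",(x-Rz@l).round(1))
s=[onz(P(*q),36) for q in[(371,129),(595,298)]];print("screws",np.round(s,1).tolist())
ang=lambda a,b:np.degrees(np.arctan2((b-a)[1],(b-a)[0])).round(1)
print("jar right edge",ang(onz(P(395,200),44),onz(P(560,325),44)),"well right",ang(onz(P(373,152),36),onz(P(575,300),36)), "jar left", ang(onz(P(370,200),44),onz(P(262,360),44)),"well left",ang(onz(P(373,152),36),onz(P(235,343),36)))
```

```text
jar corner [676.9  83.2  44.4] centre [646.3 106.   44.4]
well corner [684.5  78.5  36. ] centre [647.  106.4  36. ]
jarx mark [674.3 107.4  99. ] centre [646.6 103.3  99. ]
screws [[689.0, 74.7, 36.0], [615.7, 63.7, 36.0]]
jar right edge -172.0 well right -170.8 jar left 101.4 well left 99.2
```

servo_tool(plan=[[[1,0,0.05,0,0,0,0],[1,0,0,-0.15,0,0,0],[1,0,0,-0.15,0,0,0],[1,0,0,-0.1,0,0,0],[1,0,0,-0.1,0,0,0]]])

```text
t: 10.85
ee_pos: [648.1, 106.9, 168.3]
orientation: [2.908, -1.188, -0.0]
ft_force: [0.2, 0.8, -3.2]
width: 50.8
grasp_force: 30.0
```

servo_tool(plan=[[[1,0,0,-0.1,0,0,0],[1,0,0,-0.1,0,0,0],[1,0,0,-0.1,0,0,0],[1,0,0,0,0,0,0]]])

```text
t: 11.18
ee_pos: [647.8, 106.8, 155.6]
orientation: [2.908, -1.188, -0.002]
ft_force: [0.0, 0.2, -2.8]
width: 50.9
grasp_force: 30.0
```

Jar's underside is about 12 mm above the bench and inside the well, with no contact forces yet. I'll lower it the last few millimetres.

servo_tool(plan=[[[1,0,0,-0.06,0,0,0],[1,0,0,-0.05,0,0,0],[1,0,0,0,0,0,0]]])

```text
t: 11.43
ee_pos: [648.2, 106.8, 151.9]
orientation: [2.908, -1.188, -0.001]
ft_force: [0.3, 0.3, -2.5]
width: 50.7
grasp_force: 30.0
```

servo_tool(plan=[[[1,0,0,-0.03,0,0,0],[1,0,0,-0.02,0,0,0],[1,0,0,0,0,0,0]]])

```text
t: 11.68
ee_pos: [648.5, 106.9, 151.6]
orientation: [-2.908, 1.188, -0.001]
ft_force: [-3.4, 0.7, 5.2]
width: 51.0
grasp_force: 30.0
```

Contact is at the expected height, so the jar is seated. First unscrewing stroke is +25° anticlockwise.

servo_tool(plan=[[[1,0,0,0,0,0,0.5],[1,0,0,0,0,0,0.8],[1,0,0,0,0,0,0.8],[1,0,0,0,0,0,0.8],[1,0,0,0,0,0,0.8]]])

```text
t: 12.1
ee_pos: [649.0, 106.8, 151.6]
orientation: [-3.062, 0.7, -0.003]
ft_force: [-0.9, -1.1, 5.1]
width: 51.3
grasp_force: 30.0
```

servo_tool(plan=[[[1,0,0,0,0,0,0.8],[1,0,0,0,0,0,0.7],[1,0,0,0,0,0,0]]])

```text
t: 12.35
ee_pos: [649.0, 107.0, 151.6]
orientation: [-3.101, 0.5, -0.003]
ft_force: [-1.1, -0.4, 5.8]
width: 51.1
grasp_force: 30.0
```

Run:
```python
from h import *
im=snap("w5");cv2.imwrite("pics/w5c.png",cv2.resize(im[120:360,160:480],(800,600),interpolation=2))
```

```text
12.35 [649.  107.  151.6] psi -18.32 q [  8.  38.  94.   0.  49. 117.] [-1.1 -0.4  5.8] [-0.03  0.28  0.05] 51.1
```

View pics/w5c.png

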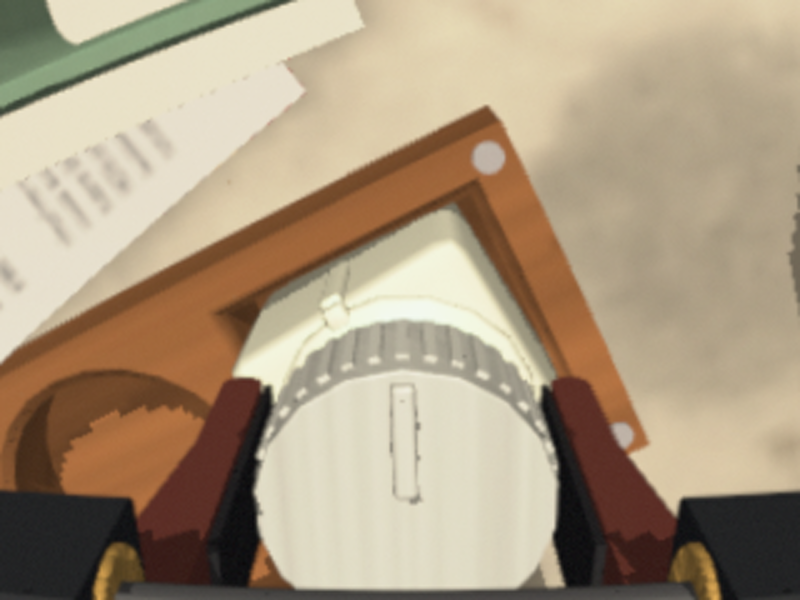

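The cap turned with the gripper while the jar stayed square and seated in the well, and the mark at (335,310) in the crop is now about 26° away. I'll regrip for the second stroke, keeping clear of the lamp.

servo_tool(plan=[[[-1,0,0,0,0,0,0],[-1,0,0,0,0,0,0],[-1,0,0,0,0,0,0],[-1,0,0,0,0,0,0],[-1,0,0,0,0,0,0]]])

```text
t: 12.82
ee_pos: [648.2, 106.8, 150.1]
orientation: [3.101, -0.504, -0.0]
ft_force: [-0.5, 0.3, 0.1]
width: 81.1
grasp_force: 0.0
```

servo_tool(plan=[[[-1,0,0,0,0,0,-1],[-1,0,0,0,0,0,-1],[-1,0,0,0,0,0,-1],[-1,0,0,0,0,0,-1],[-1,0,0,0,0,0,-1]]])

```text
t: 13.23
ee_pos: [648.2, 106.8, 150.1]
orientation: [2.916, -1.169, -0.0]
ft_force: [0.1, -0.8, 0.2]
width: 87.6
grasp_force: 0.0
```

servo_tool(plan=[[[1,0,0,0,0,0,0],[1,0,0,0,0,0,0],[1,0,0,0,0,0,0],[1,0,0,0,0,0,0],[1,0,0,0,0,0,0]]])

```text
t: 13.65
ee_pos: [648.3, 106.8, 150.3]
orientation: [2.919, -1.161, -0.0]
ft_force: [0.3, 0.6, 0.2]
width: 58.1
grasp_force: 0.0
```

servo_tool(plan=[[[1,0,0,0,0,0,0],[1,0,0,0,0,0,0],[1,0,0,0,0,0,0],[1,0,0,0,0,0,0],[1,0,0,0,0,0,0]]])

```text
t: 14.07
ee_pos: [648.3, 106.9, 150.3]
orientation: [-2.918, 1.162, -0.0]
ft_force: [-0.4, 1.1, -0.3]
width: 51.1
grasp_force: 30.0
```

```bash
python3 -c "
from h import *
snap('w6')"
```

```text
14.07 [648.3 106.9 150.3] psi -43.43 q [  8.  38.  94.   0.  49. 142.] [-0.4  1.1 -0.3] [0.19 0.04 0.01] 51.1
```

servo_tool(plan=[[[1,0,0,0,0,0,0.6],[1,0,0,0,0,0,0.9],[1,0,0,0,0,0,0.9],[1,0,0,0,0,0,0.9],[1,0,0,0,0,0,0.9]]])

```text
t: 14.53
ee_pos: [648.7, 107.2, 151.6]
orientation: [-3.082, 0.606, -0.001]
ft_force: [-3.4, 2.3, 11.4]
width: 50.7
grasp_force: 30.0
```

servo_tool(plan=[[[1,0,0,0,0,0,0.8],[1,0,0,0,0,0,0],[1,0,0,0,0,0,0]]])

```text
t: 14.78
ee_pos: [648.8, 107.2, 152.0]
orientation: [-3.1, 0.502, -0.002]
ft_force: [-2.6, 2.1, 10.9]
width: 50.8
grasp_force: 30.0
```

Run:
```python
from h import *
snap('w7')
# pointer & mark detection aid: compare rib position vs w5 crop
a=cv2.imread("pics/w5.png",0);b=cv2.imread("pics/w7.png",0)
t=a[270:325,305:340];r=cv2.matchTemplate(b[255:340,280:365],t,cv2.TM_CCOEFF_NORMED);print(cv2.minMaxLoc(r),"same place=(25,15)")
```

```text
14.78 [648.8 107.2 152. ] psi -18.41 q [  8.  38.  94.   0.  49. 117.] [-2.6  2.1 10.9] [0.22 0.63 0.12] 50.8
(-0.153329536318779, 0.1893247365951538, (30, 11), (16, 17)) same place=(25,15)
```

The upward push rose to 11 N, so the sprung pad has freed the cap. I'll lift gently and watch for thread pull.

servo_tool(plan=[[[1,0,0,0.08,0,0,0],[1,0,0,0.08,0,0,0],[1,0,0,0,0,0,0]]])

```text
t: 15.08
ee_pos: [648.4, 106.7, 157.2]
orientation: [-3.101, 0.503, -0.001]
ft_force: [-1.2, 0.8, -0.7]
width: 50.9
grasp_force: 30.0
```

servo_tool(plan=[[[1,0,0,0.05,0,0,0],[1,0,0,0.05,0,0,0],[1,0,0,0,0,0,0]]])

```text
t: 15.33
ee_pos: [648.4, 106.7, 160.9]
orientation: [-3.101, 0.503, -0.0]
ft_force: [0.5, -0.0, -0.1]
width: 50.7
grasp_force: 30.0
```

The cap is free with only its own weight on the tool. I'll lift it to about 20 mm above the mouth.

servo_tool(plan=[[[1,0,0,0.2,0,0,0],[1,0,0,0.25,0,0,0],[1,0,0,0.25,0,0,0],[1,0,0,0.15,0,0,0],[1,0,0,0,0,0,0]]])

```text
t: 15.75
ee_pos: [649.4, 107.0, 197.2]
orientation: [-3.1, 0.503, -0.006]
ft_force: [0.4, 0.2, 0.7]
width: 50.7
grasp_force: 30.0
```

servo_tool(plan=[[[1,0,0,0,0,0,0],[1,0,0,0,0,0,0],[1,0,0,0,0,0,0]]])

```text
t: 16.0
ee_pos: [648.0, 106.8, 194.2]
orientation: [3.101, -0.503, -0.001]
ft_force: [-0.0, -0.4, -0.2]
width: 50.6
grasp_force: 30.0
```

Run:
```python
from h import *
snap('w8')
a=cv2.imread("pics/w5.png");b=cv2.imread("pics/w8.png")
# cap unchanged in hand: rib/cap appearance vs w5; screws: bright blobs on holder
for n,i in(("w5",a),("w8",b)):
    g=cv2.cvtColor(i,6);print(n,"cap mean",g[275:340,290:355].mean().round(1),"inner body area",g[205:245,320:350].mean().round(1))
t=cv2.imread("pics/scene0.png");s=vision.get_image("scene")[:,:,::-1];d=cv2.absdiff(t,s).max(2)>40
_,_,st,_=cv2.connectedComponentsWithStats(d.astype(np.uint8));print([x.tolist() for x in st[1:] if x[4]>60])
```

```text
16.0 [648.  106.8 194.2] psi -18.43 q [  8.  34.  93.  -0.  53. 117.] [-0.  -0.4 -0.2] [ 0.07  0.16 -0.01] 50.6
w5 cap mean 216.6 inner body area 209.5
w8 cap mean 212.9 inner body area 231.2
[[100, 0, 207, 111, 7990], [204, 0, 28, 24, 86], [0, 8, 84, 267, 10371], [247, 124, 63, 104, 2750], [218, 233, 47, 51, 941], [6, 243, 23, 18, 63], [74, 261, 106, 156, 3461], [13, 266, 30, 18, 81], [138, 274, 69, 62, 859], [396, 295, 28, 47, 728], [376, 334, 32, 21, 213], [52, 338, 54, 58, 691], [3, 420, 42, 36, 147]]
```

```bash
python3 -c "
from workcell import close_job
print(close_job())"
```

```text
the job is handed in; nothing more can be done
None
```

I handed the job in at about 16 s. By the force, grip and pose readings, the jar is seated in the square well and its cap is unscrewed about 51° and held level about 20 mm above the mouth. I had no picture views left for a final look, and no verdict was returned.

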